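# Check that the sign foot's pole socket is clear to its full depth

## Robot

A 6-joint arm with a two-finger parallel gripper is mounted at the origin on the work surface. World frame = base frame: x ahead of the robot, y to its left, z up, the work surface at z = 0. Lengths are in m, angles in degrees, forces in N, time in s.
With the tool pointing down it reaches from about 0.4 to 0.825 m from the base axis. Payload 7 kg.
Tool frame: the origin (TCP) lies midway between the tips of the shut fingers; the grasp point (between the pads) lies 19 mm behind it; y points along the fingers, z is the direction in which the jaws open and shut, and the axes are right-handed (so a half turn about y gives the same grasp; the last joint's range is limited). The gripper opens to 88 mm and grips with 3 to 60 N. Pads are 19 mm wide; open, the fingers measure 130 mm over their backs; the gripper's body (78 mm by 193 mm) begins 47 mm behind the grasp point.
Start: joints at [85.606, 20.546, 0.682, 0, -70.136, -16.507], TCP at [0.241, 0.631, 0.199] pointing down, gripper open.
Joint ranges: [-176.03, 176.03], [-82.01, 121.73], [-58.28, 71.71], [-173.87, 95.51], [-174.79, -0.11], [-173.66, 173.66]. Speed limits (degrees/s): [136.94, 136.94, 172.46, 180, 180, 180].

## Interface

Orientations are given as [roll, pitch, yaw] about the fixed x, y, z axes, in that order (R = Rz(yaw) Ry(pitch) Rx(roll)).
In Python, from plant import ctrl gives the robot as it stands.
- The arm moves only by the tool step_arm, never from a script. Its argument "rows" is a list that holds one entry, the list of rows, each a list of 7 numbers: the gripper command: -1 is shut, 1 is fully open, values between are in proportion, then the shift along the world's x, y, z in cm, then the turn, a rotation vector about the world's x, y, z in degrees. In form: [[[fingers, tx, ty, tz, rx, ry, rz], ...]]. A call has 1 to 12 rows; each row shifts and turns the commanded pose from where the row before left it; what a row does not reach is not made up. A row lasts 1/8 s, in which the tool goes at most 62.5 mm and 10.7 degrees, less where a joint would pass 70% of its speed; a pose out of reach is approached as far as the arm can. A call is refused whole if a number of a shift passes 6.25 or a number of a turn 10.7, either way. A call with a gripper value outside its range is refused whole. The fingers move at their own pace and stop on an object; the grip force is fixed at half the most. Time passes only in rows, so rows that do not move let the fingers close. It gives the time, the measured TCP pose, the force and the opening at its end, in the units of the state.
- ctrl.get_obs(): the state, without advancing time (a new reading comes with each control period).
- ctrl.snapshot(name): name is "scene" or "top"; returns the picture (384x512x3 uint8, blue, green, red); there is no depth.
- ctrl.camera_params(name): a dict with "vertical_fov" (degrees; the focal length in pixels is half the picture's height over the tangent of half this angle, whatever the lens; pixels are square), "cx", "cy" (the principal point, pixels), "k1" (the pictures are not rectified: a ray, as slopes to the right and down, at radius r is drawn at 1 + k1 r^2 times it, then the intrinsics apply), "rvec" (rotation vector, rad) and "tvec" (3), from world to camera coordinates, as OpenCV has them. Camera axes: x right, y down, z forward; pixel columns grow to the right and rows downward; lengths in m; the calibration is good to about 2 mm. A picture is of the moment at which its call begins. camera_params takes no time and is no camera call.
- ctrl.close_job(): hands the job in, once; it reports no verdict.
The state is a dict: "clock": time; "joint_pos": joint angles; "qvel": joint speeds; "tau": joint torques, N m; "tool_pos": TCP position; "orientation": TCP orientation; "force": force on the tool from outside, world axes, zero at the start; "moment": the same for the moment, N m; "opening": finger opening in m.
Only numpy, scipy, OpenCV 4.12 (cv2) and the standard library are available. Lean on these libraries where they do the work, as an engineer would, in place of code of your own. Each camera call takes 0.05 s, during which the arm holds its last target. There are 200 camera calls.

## Task

Before the stall's sign goes up, check that its pole socket has not filled with crumbs and grit. Take the depth gauge with the tall round handle (not the one with the flat knob) out of the rack, lower its rod upright into the narrower of the two sockets in the concrete sign foot until the rod stands on the socket's bottom, and hold it there by its handle for two seconds. Then let go and leave the gauge standing in the socket.

Things in the scene. Friction and masses are not known exactly. Their poses are not given: they have to be found in the camera images.
- gauge_grip (a point): Middle of the gauge's black round handle, 28 mm across, 50 tall, upright in an aluminium rack 100 mm tall. Under it a steel flange, 50 across, 6 thick, rests on the rack's top. z up along the gauge: handle top 25 mm above this point, flange 25 below, rod tip 105 below. 0.3 kg. The other gauge, 110 mm away along this point's y axis (either side), has a flat disc knob 48 mm across: not wanted.
- gauge_tip (a point): Lower end, on the axis, of the gauge's straight steel rod, 20 mm in diameter and 74 mm long from flange to tip. It hangs freely in a 28 mm hole in the rack, its tip 26 mm above the table. z points up along the gauge, which is one rigid piece.
- socket (a point): Centre of the narrower socket's mouth, level with the top of the sign foot: a fixed concrete block 240 x 150 mm, 90 tall, at any yaw, with two round blind sockets edged with steel. This one is 40 mm across; the other, 120 mm away along +x of this point, is 64 mm and wrong. Both are 70 mm deep, bottom flat and rigid. z up. With the rod on the bottom, the flange stands 4 mm above the foot.
Things that resemble listed ones, but are neither listed nor needed, are in the scene too. What is shaped like the part that bears gauge_grip but blue is not meant.

How it is judged (in metres and radians):
On the way, in this order (a step that is already met when the one before it is completed fails the run):
1. the depth gauge is held and lifted right out of the rack (height (world z) of gauge_tip above 0.105 m and contact force between the fingers and gauge above 0.5 N), for 0.1 s.
2. the rod is held upright on the bottom of the narrower socket (z of gauge_tip in the frame of socket below -0.066 m and horizontal distance between gauge_tip and socket below 0.016 m and angle between gauge_grip's own z axis and vertical below 0.2 rad and contact force between the fingers and gauge above 0.5 N), for 1 s.
At the end, for the whole second after the job is handed in: The gauge has been let go and stands at rest (below 20 mm/s) in the narrower socket, its rod's tip within 4 mm of the bottom (more than 66 mm below the mouth) and less than 16 mm from the socket's axis; it may lean up to 20 degrees (z of gauge_tip in the frame of socket below -0.066 m and horizontal distance between gauge_tip and socket below 0.016 m and angle between gauge_grip's own z axis and vertical below 0.35 rad and linear speed of gauge below 0.02 m/s); the robot touches nothing.
It also fails if it takes over 48 s, if anything falls off the work surface, if the arm or the gripper's body presses on something with over 40 N, if the wrist force passes 120 N, or if a joint passes its speed limit or range.

## Working session

There is one attempt and no reset: what is moved stays moved. The work goes in short steps, Python scripts to look and compute and a tool call to move; the robot and the scene stay as the last step left them, time stands still between calls to the robot, and variables do not carry over. Pictures are saved under pics/ and viewed, about 8 in all and at most 12, crops included, and the job is handed in when it is done.

Besides the shell and the picture viewer there is one more tool, called after "Request:" as a command line: name --argument value ..., lists and objects as JSON in quotes. step_arm: Moves the arm, as the interface text tells. Its arguments: {"type":"object","properties":{"rows":{"type":"array"}},"required":["rows"]}

```bash
mkdir -p pics
cat > h.py <<'E'
import numpy as np, cv2
from plant import ctrl
def cam(n):
    p=ctrl.camera_params(n); f=192/np.tan(np.radians(p["vertical_fov"])/2)
    return f,p["cx"],p["cy"],p["k1"],cv2.Rodrigues(np.array(p["rvec"],float))[0],np.array(p["tvec"],float).ravel()
def ray(n,u,v):
    f,cx,cy,k,R,t=cam(n); d=np.array([(u-cx)/f,(v-cy)/f]); s=d.copy()
    for _ in range(30): s=d/(1+k*(s@s))
    return -R.T@t, R.T@np.array([*s,1])
def onz(n,u,v,z):
    o,d=ray(n,u,v); return o+d*(z-o[2])/d[2]
def proj(n,P):
    f,cx,cy,k,R,t=cam(n); c=R@np.array(P,float)+t; s=c[:2]/c[2]; s=s*(1+k*(s@s)); return s*f+[cx,cy]
def tri(*a):
    A=0;b=0
    for n,u,v in a:
        o,d=ray(n,u,v); d/=np.linalg.norm(d); M=np.eye(3)-np.outer(d,d); A=A+M; b=b+M@o
    return np.linalg.solve(A,b)
E
python3 - <<'E'
from h import *
a=ctrl.snapshot("scene");b=ctrl.snapshot("top")
cv2.imwrite("pics/s0.png",a);cv2.imwrite("pics/t0.png",b)
for n in("scene","top"):print(cam(n)[:4],-cam(n)[4].T@cam(n)[5])
print(ctrl.get_obs())
E
```

```text
(np.float64(499.2519686925266), 253.76327540460466, 191.10073006426785, -0.09691565994251289) [ 0.87533637 -0.68138449  0.88812818]
(np.float64(432.09783592046125), 253.53383072224406, 192.82819487184204, -0.0799985558105124) [0.34969234 0.03621796 1.06749799]
{'clock': 0.1, 'joint_pos': array([ 8.56053812e+01,  2.05864859e+01,  6.39002911e-01, -1.76011654e-02,
       -7.01359319e+01, -1.65061756e+01]), 'qvel': array([ 0.06888549, -0.16465563,  0.13283512, -0.02546215,  0.06278613,
       -0.09209096]), 'tau': array([-1.26410407e-03, -5.84162486e+01,  2.93748969e+01,  7.01526403e+00,
        1.01389509e-02, -6.01356601e-05]), 'tool_pos': array([0.24067368, 0.63012183, 0.19802622]), 'orientation': array([-8.99153211e+01,  7.83660148e-03,  1.59093219e+02]), 'force': array([0.39827836, 0.64276936, 0.16018566]), 'moment': array([ 0.0375937 ,  0.03063099, -0.04500222]), 'opening': 0.08746934753237345}
```

View pics/s0.png

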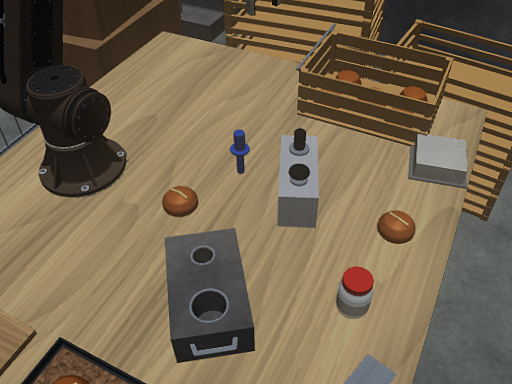

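View pics/t0.png

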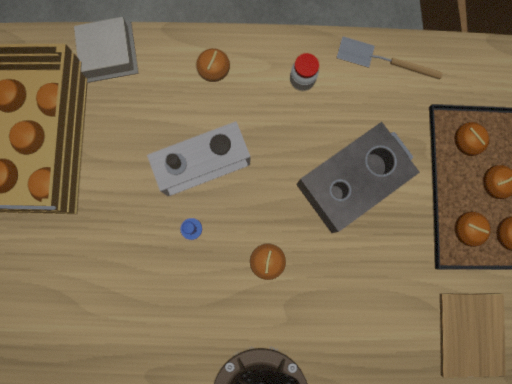

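The top view puts the base at the bottom. Candidates for the gauge:
- black tall handle: scene (299,137), top (175,161)
- flat knob: scene (299,174), top (221,145)
- blue decoy: scene (239,140), top (191,229)

I choose the black tall handle. Narrow socket: scene (203,255), top (340,190). Wide socket: top (381,161). I'll check these in one crop.

Run:
```python
from h import *
a=cv2.imread("pics/s0.png");b=cv2.imread("pics/t0.png")
c=[cv2.resize(i,(400,300),interpolation=cv2.INTER_CUBIC) for i in (b[120:210,140:260],a[115:205,250:370],b[140:215,305:405],a[230:335,150:290])]
cv2.imwrite("pics/c0.png",np.vstack([np.hstack(c[:2]),np.hstack(c[2:])]))
g=cv2.cvtColor(b,cv2.COLOR_BGR2GRAY)
for name,(x0,x1,y0,y1),th in (("handle",(155,195,145,180),60),("knob",(205,238,128,160),60),("narrow",(325,356,175,205),45),("wide",(360,402,140,182),45)):
    m=(g[y0:y1,x0:x1]<th).astype(np.uint8)
    for k in cv2.findContours(m,cv2.RETR_EXTERNAL,cv2.CHAIN_APPROX_NONE)[0]:
        if cv2.contourArea(k)>30: (u,v),ax,an=cv2.fitEllipse(k); print(name,round(u+x0,1),round(v+y0,1),np.round(ax,1))
print("mouth z.09 narrow",onz("top",340,189.5,.09),"wide",onz("top",381,161,.09))
print("handle mid",onz("top",175,161.5,.131),"knob",onz("top",220.5,145,.12))
```

```text
handle 173.4 161.3 [11.1 14.5]
knob 219.9 144.2 [18.3 18.7]
narrow 342.0 188.7 [ 9.5 14.1]
wide 382.8 159.0 [18.1 24.1]
mouth z.09 narrow [ 0.49023131 -0.17385407  0.09      ] wide [ 0.55928715 -0.27117373  0.09      ]
handle mid [0.53962303 0.19984933 0.131     ] knob [0.58154486 0.10114856 0.12      ]
```

View pics/c0.png

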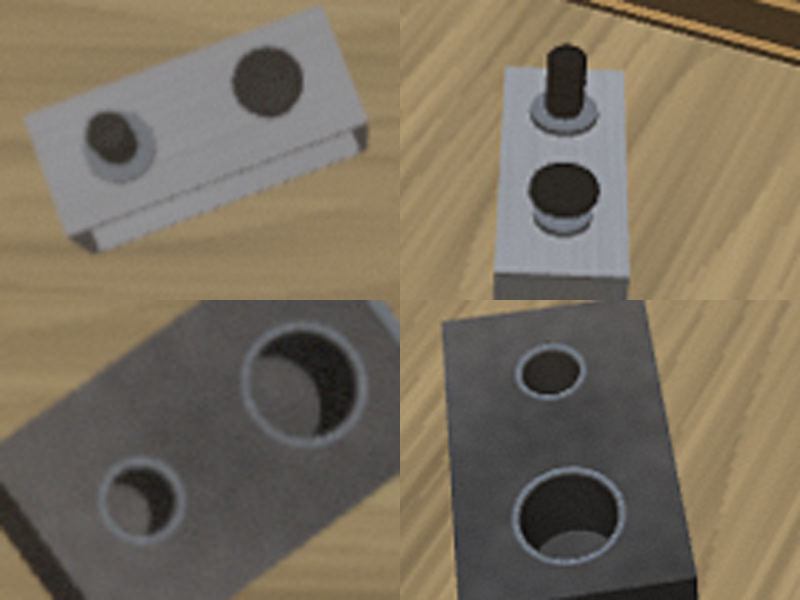

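The crop confirms it. The tall handle with its flange is at top (172,160) and scene (300,131). The steel-ringed narrow socket is at top (340.5,190) and scene (203,255).

Run:
```python
from h import *
p=lambda s,x:print(s,np.round(x,4))
p("handle top z.156 T",onz("top",172.1,159.9,.156));p("handle top S",onz("scene",300.1,130.6,.156))
p("flange z.106 T",onz("top",176,163.5,.106));p("flange S",onz("scene",299.2,149.2,.106))
p("tri htop",tri(("top",172.1,159.9),("scene",300.1,130.6)))
p("narrow T",onz("top",340.5,190,.09));p("narrow S",onz("scene",202.8,254.9,.09));p("tri",tri(("top",340.5,190),("scene",202.8,254.9)))
p("wide T",onz("top",381,161,.09));p("wide S",onz("scene",208.9,305.2,.09))
p("knob T",onz("top",220.5,144.5,.125))
g=cv2.cvtColor(cv2.imread("pics/t0.png"),cv2.COLOR_BGR2GRAY)
from scipy.spatial.transform import Rotation as R
o=ctrl.get_obs();print(R.from_euler("xyz",o["orientation"],degrees=True).as_matrix().round(3))
```

```text
handle top z.156 T [0.5379 0.2019 0.156 ]
handle top S [0.5427 0.2044 0.156 ]
flange z.106 T [0.5401 0.2017 0.106 ]
flange S [0.5464 0.1963 0.106 ]
tri htop [0.5404 0.2035 0.155 ]
narrow T [ 0.4891 -0.175   0.09  ]
narrow S [ 0.4935 -0.1751  0.09  ]
tri [ 0.4909 -0.1745  0.0874]
wide T [ 0.5593 -0.2712  0.09  ]
wide S [ 0.564  -0.2721  0.09  ]
knob T [0.5815 0.1008 0.125 ]
[[-0.934 -0.    -0.357]
 [ 0.357 -0.001 -0.934]
 [-0.    -1.     0.001]]
```

Request:
step_arm --rows '[[[1,0,0,5,0,0,0],[1,0,0,4,0,0,0],[1,3,-4.28,0,0,0,-5],[1,3,-4.28,0,0,0,-5],[1,3,-4.28,0,0,0,-5],[1,3,-4.28,0,0,0,-5],[1,3,-4.28,0,0,0,-5],[1,3,-4.28,0,0,0,-5],[1,3,-4.28,0,0,0,-5],[1,3,-4.28,0,0,0,-5],[1,3,-4.28,0,0,0,-5],[1,3,-4.28,0,0,0,-2]]]'

```text
clock: 1.6
tool_pos: [0.5414, 0.201, 0.2887]
orientation: [-90.0, -0.0, 112.0]
force: [-0.4, 0.7, 0.2]
opening: 0.088
```

Request:
step_arm --rows '[[[1,0,0,0,0,0,0],[1,0,0,0,0,0,0],[1,0,0,0,0,0,0]]]'

```text
clock: 1.98
tool_pos: [0.5404, 0.2033, 0.2888]
orientation: [-90.0, -0.0, 112.2]
force: [0.7, 0.5, -0.0]
opening: 0.0879
```

Request:
step_arm --rows '[[[1,0,0,-5,0,0,0],[1,0,0,-5,0,0,0],[1,0,0,-1.4,0,0,0],[1,0,0,0,0,0,0],[1,0,0,0,0,0,0]]]'

```text
clock: 2.6
tool_pos: [0.542, 0.2035, 0.1771]
orientation: [-90.2, -0.0, 112.1]
force: [0.1, -0.0, 0.5]
opening: 0.088
```

Run:
```python
from h import *
a=ctrl.snapshot("scene");b=ctrl.snapshot("top")
o=ctrl.get_obs()["tool_pos"];print(o,proj("scene",o),proj("top",o))
c=[cv2.resize(i,(400,400),interpolation=cv2.INTER_CUBIC) for i in (b[80:230,100:250],a[50:200,220:370])]
cv2.imwrite("pics/c1.png",np.hstack(c))
```

```text
[0.54177581 0.20327403 0.17680674] [299.99347039 123.73889995] [169.82679466 156.06934103]
```

View pics/c1.png

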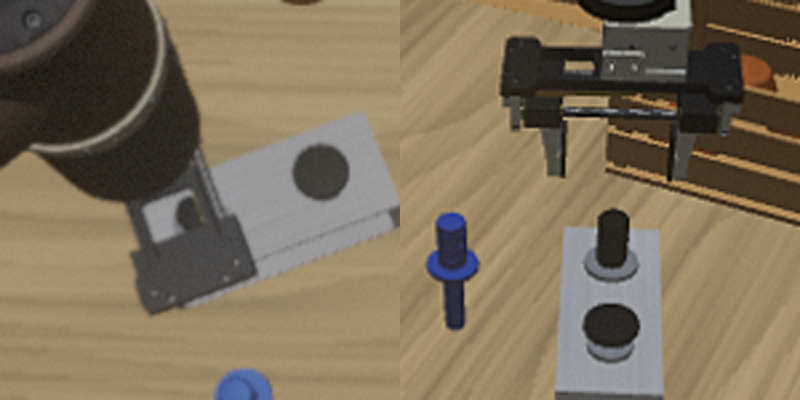

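Run:
```python
from h import *
j=np.array([np.cos(np.radians(22)),np.sin(np.radians(22))]);n=np.array([-j[1],j[0]])
o=np.array([.5418,.2033])
for z in(.243,.26,.28,.30):
    P=onz("top",100+204*.375,80+291*.375,z)[:2]-o; print(z,"along jaw",P@j,"perp",P@n)
for z in(.16,.177,.195):
    P=onz("scene",220+217*.375,50+179*.375,z)[:2]-o; print(z,"tips along",P@j,"perp",P@n)
```

```text
0.243 along jaw -0.0838588022445294 perp 0.0034380817711488466
0.26 along jaw -0.08709283798016204 perp 0.0016568597120778226
0.28 along jaw -0.09089758590443567 perp -0.0004386956515352001
0.3 along jaw -0.09470233382870935 perp -0.00253425101514818
0.16 tips along 0.0035026822394372418 perp 0.049192796760878364
0.177 tips along 0.0029035427767728863 perp 0.025975937799453678
0.195 tips along 0.00226915981630456 perp 0.0013933812520631798
```

The fingertips appear at scene (301,117), centred on the handle. They sit about 18 mm higher than the TCP when open, and the lateral alignment is good. Descending to grasp.

Request:
step_arm --rows '[[[1,0,0,-3,0,0,0],[1,0,0,-2,0,0,0],[1,0,0,-1.2,0,0,0],[1,0,0,0,0,0,0],[1,0,0,0,0,0,0]]]'

```text
clock: 3.32
tool_pos: [0.5415, 0.2029, 0.1139]
orientation: [-90.1, -0.0, 112.1]
force: [0.3, 0.2, 0.4]
opening: 0.0875
```

Request:
step_arm --rows '[[[0,0,0,0,0,0,0],[0,0,0,0,0,0,0],[-0.2,0,0,0,0,0,0],[-0.4,0,0,0,0,0,0],[-0.6,0,0,0,0,0,0],[-1,0,0,0,0,0,0],[-1,0,0,0,0,0,0],[-1,0,0,0,0,0,0],[-1,0,0,0,0,0,0]]]'

```text
clock: 4.45
tool_pos: [0.5414, 0.2029, 0.1132]
orientation: [-90.1, -0.0, 112.1]
force: [3.0, 0.6, 0.3]
opening: 0.0271
```

Run:
```python
from h import *
a=ctrl.snapshot("scene");o=ctrl.get_obs();print(o["tool_pos"],o["force"],o["moment"],o["opening"])
cv2.imwrite("pics/c2.png",cv2.resize(a[80:200,220:370],(750,600),interpolation=cv2.INTER_CUBIC))
```

```text
[0.5413626  0.20286875 0.11317824] [2.97670155 1.05961289 0.83859409] [ 4.58862708e-01 -1.23559597e+00  1.07375066e-03] 0.02746812883946343
```

View pics/c2.png

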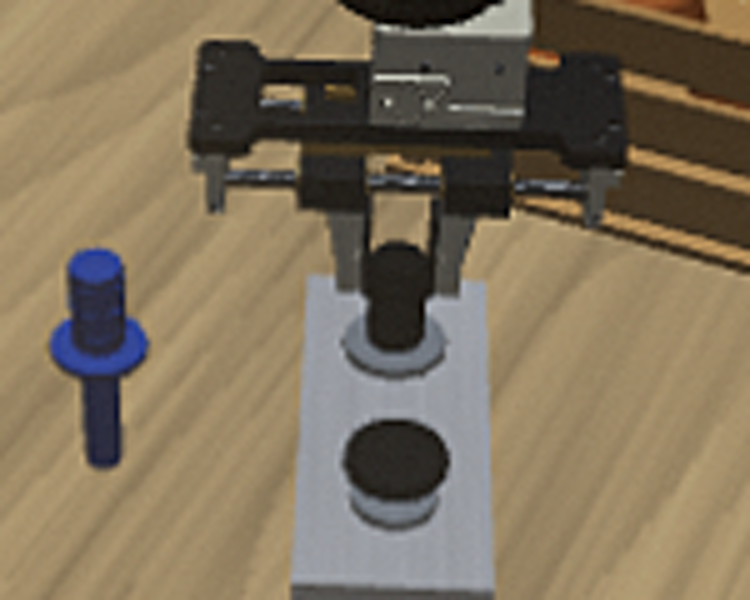

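Request:
step_arm --rows '[[[-1,0,0,0.5,0,0,0],[-1,0,0,1.5,0,0,0],[-1,0,0,2,0,0,0],[-1,0,0,2.5,0,0,0],[-1,0,0,2.5,0,0,0],[-1,0,0,2,0,0,0],[-1,0,0,1,0,0,0],[-1,0,0,0,0,0,0],[-1,0,0,0,0,0,0]]]'

```text
clock: 5.62
tool_pos: [0.5402, 0.2023, 0.2319]
orientation: [-89.9, 0.0, 112.1]
force: [-0.1, -0.4, -4.8]
opening: 0.0273
```

Run:
```python
from h import *
a=ctrl.snapshot("scene");o=ctrl.get_obs();print(o["tool_pos"],o["force"],o["moment"],o["opening"])
cv2.imwrite("pics/c3.png",cv2.resize(a[20:200,190:400],(700,600),interpolation=cv2.INTER_CUBIC))
t=o["tool_pos"]; 
for d in(.019,0,-.08,-.1,-.12):print(d,proj("scene",t+[0,0,d]))
```

```text
[0.54020991 0.20223421 0.2317877 ] [-0.44133864 -1.1054357  -4.33623557] [ 0.02330557 -0.02189943 -0.00054018] 0.027093975677124463
0.019 [300.76309194  97.37126854]
0 [300.35225971 104.37918638]
-0.08 [298.7024019  132.24534907]
-0.1 [298.30932898 138.82109862]
-0.12 [297.92368876 145.24956282]
```

View pics/c3.png

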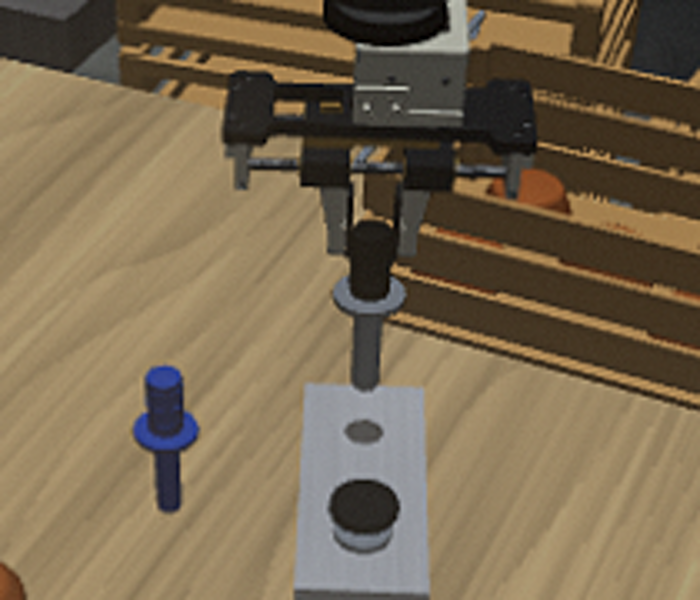

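The gauge is lifted and upright: handle top (301.6,89), tip (299.8,135.5). The tip is 87 mm below the TCP, as expected. Next, move over the socket.

Request:
step_arm --rows '[[[-1,-0.3,-2,0,0,0,0],[-1,-0.6,-4.5,0,0,0,0],[-1,-0.6,-5,0,0,0,0],[-1,-0.7,-5,0,0,0,0],[-1,-0.7,-5,0,0,0,0],[-1,-0.7,-5,0,0,0,0],[-1,-0.6,-5,0,0,0,0],[-1,-0.5,-4,0,0,0,0],[-1,-0.2,-2,0,0,0,0],[-1,0,0,0,0,0,0],[-1,0,0,0,0,0,0],[-1,0,0,0,0,0,0]]]'

```text
clock: 7.18
tool_pos: [0.4918, -0.1719, 0.2328]
orientation: [-90.0, -0.0, 112.1]
force: [0.9, -0.4, -4.3]
opening: 0.0272
```

Request:
step_arm --rows '[[[-1,0,0,-2,0,0,0],[-1,0,0,-1.5,0,0,0],[-1,0,0,0,0,0,0],[-1,0,0,0,0,0,0]]]'

```text
clock: 7.68
tool_pos: [0.4922, -0.1724, 0.1984]
orientation: [-90.0, 0.0, 112.1]
force: [0.2, -0.6, -3.1]
opening: 0.0268
```

Run:
```python
from h import *
a=ctrl.snapshot("scene");b=ctrl.snapshot("top");o=ctrl.get_obs();t=o["tool_pos"];print(t,o["force"],o["opening"])
print("tip S,T",proj("scene",t-[0,0,.087]),proj("top",t-[0,0,.087]))
c=[cv2.resize(i,(400,400),interpolation=cv2.INTER_CUBIC) for i in (b[130:230,290:390],a[190:290,150:250])]
cv2.imwrite("pics/c4.png",np.hstack(c))
```

```text
[ 0.49233252 -0.17243881  0.19855879] [ 0.62111068 -0.59296366 -4.31211481] 0.027188565556329567
tip S,T [202.02304041 247.03697389] [341.39694354 187.23873568]
```

View pics/c4.png

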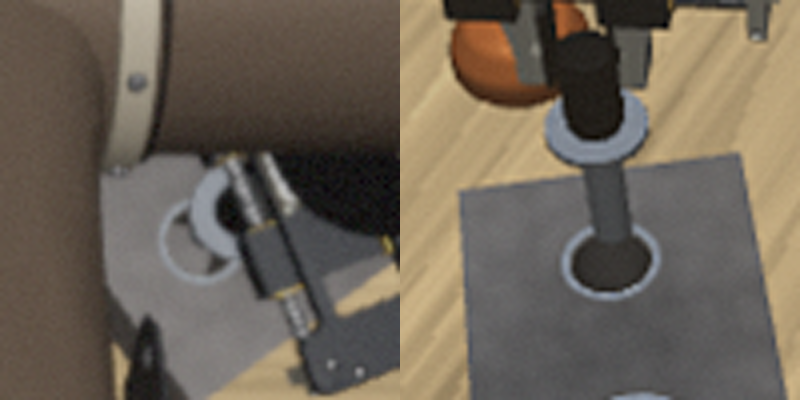

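Run:
```python
from h import *
t=np.array([.4923,-.1724,.1985])
for v in(248.5,249.5):print("tip",onz("scene",203,v,.1115))
print("sock",onz("scene",202.75,255,.09))
print("handle top",onz("scene",150+185/4,190+48/4,.2415),"flange",onz("scene",150+196/4,190+121/4,.1915))
print("T flange-ish vertical line",proj("scene",t+[0,0,.043]),proj("scene",t-[0,0,.087]))
```

```text
tip [ 0.49596211 -0.17475108  0.1115    ]
tip [ 0.49725714 -0.17693637  0.1115    ]
sock [ 0.49357164 -0.1754081   0.09      ]
handle top [ 0.49362953 -0.17256093  0.2415    ] flange [ 0.49362898 -0.17187041  0.1915    ]
T flange-ish vertical line [195.66806149 201.71171521] [202.02159157 247.03626705]
```

The tip (scene (203,249)) is about 3 mm +x of the socket axis, well inside the 10 mm clearance. Correct it slightly and lower.

Request:
step_arm --rows '[[[-1,-0.25,-0.1,0,0,0,0],[-1,0,0,-1,0,0,0],[-1,0,0,-1.5,0,0,0],[-1,0,0,-1.5,0,0,0],[-1,0,0,-1,0,0,0],[-1,0,0,0,0,0,0]]]'

```text
clock: 8.52
tool_pos: [0.4886, -0.1734, 0.1467]
orientation: [-89.9, -0.0, 112.1]
force: [0.0, -0.7, -3.3]
opening: 0.0272
```

Request:
step_arm --rows '[[[-1,0,0,-1,0,0,0],[-1,0,0,-1,0,0,0],[-1,0,0,-1,0,0,0],[-1,0,0,-0.4,0,0,0],[-1,0,0,0,0,0,0],[-1,0,0,0,0,0,0]]]'

```text
clock: 9.28
tool_pos: [0.4896, -0.1735, 0.1141]
orientation: [-90.0, 0.0, 112.1]
force: [0.0, -0.8, -3.7]
opening: 0.0272
```

Predicted bottom contact is at TCP ≈ 0.107. I'll lower in small steps while watching the force.

Request:
step_arm --rows '[[[-1,0,0,-0.3,0,0,0],[-1,0,0,-0.2,0,0,0],[-1,0,0,0,0,0,0],[-1,0,0,0,0,0,0]]]'

```text
clock: 9.78
tool_pos: [0.4894, -0.1735, 0.1089]
orientation: [-90.0, 0.0, 112.1]
force: [-0.8, -0.3, -4.0]
opening: 0.0269
```

Request:
step_arm --rows '[[[-1,0,0,-0.2,0,0,0],[-1,0,0,0,0,0,0],[-1,0,0,0,0,0,0]]]'

```text
clock: 10.15
tool_pos: [0.4895, -0.1735, 0.107]
orientation: [-90.0, 0.0, 112.1]
force: [0.5, 0.2, -1.6]
opening: 0.0268
```

Request:
step_arm --rows '[[[-1,0,0,-0.1,0,0,0],[-1,0,0,0,0,0,0],[-1,0,0,0,0,0,0]]]'

```text
clock: 10.52
tool_pos: [0.4902, -0.1737, 0.1069]
orientation: [-90.1, 0.1, 112.1]
force: [-1.2, -0.1, 6.6]
opening: 0.0272
```

Contact: +6.6 N at the expected height. Hold for over 2 s and check with a picture.

Request:
step_arm --rows '[[[-1,0,0,0,0,0,0],[-1,0,0,0,0,0,0],[-1,0,0,0,0,0,0],[-1,0,0,0,0,0,0],[-1,0,0,0,0,0,0],[-1,0,0,0,0,0,0],[-1,0,0,0,0,0,0],[-1,0,0,0,0,0,0],[-1,0,0,0,0,0,0],[-1,0,0,0,0,0,0],[-1,0,0,0,0,0,0],[-1,0,0,0,0,0,0]]]'

```text
clock: 12.02
tool_pos: [0.4901, -0.1738, 0.1069]
orientation: [-90.1, 0.1, 112.1]
force: [-0.9, -0.4, 5.8]
opening: 0.0275
```

Request:
step_arm --rows '[[[-1,0,0,0,0,0,0],[-1,0,0,0,0,0,0],[-1,0,0,0,0,0,0],[-1,0,0,0,0,0,0],[-1,0,0,0,0,0,0],[-1,0,0,0,0,0,0],[-1,0,0,0,0,0,0],[-1,0,0,0,0,0,0]]]'

```text
clock: 13.02
tool_pos: [0.4901, -0.1737, 0.1069]
orientation: [-90.1, 0.1, 112.1]
force: [-1.1, -0.8, 4.3]
opening: 0.0273
```

Run:
```python
from h import *
a=ctrl.snapshot("scene");o=ctrl.get_obs();print(o["tool_pos"],o["force"],o["opening"])
cv2.imwrite("pics/c5.png",cv2.resize(a[190:310,130:280],(750,600),interpolation=cv2.INTER_CUBIC))
```

```text
[ 0.49011604 -0.17375724  0.10690205] [-0.88067343  0.26780783  5.5704868 ] 0.027054237258943552
```

View pics/c5.png

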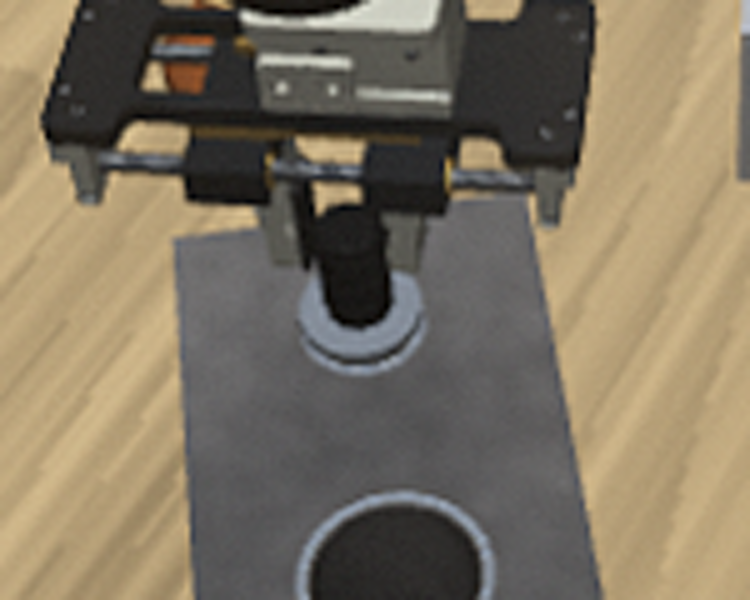

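The gauge is seated in the narrow socket, with its flange at crop (361,320) just above the ring and the axis upright. It has been held for over 2 s. Release gently and retreat upward.

Request:
step_arm --rows '[[[-0.3,0,0,0,0,0,0],[-0.2,0,0,0,0,0,0],[0,0,0,0,0,0,0],[0.5,0,0,0,0,0,0],[1,0,0,0,0,0,0],[1,0,0,0,0,0,0],[1,0,0,0,0,0,0],[1,0,0,0,0,0,0]]]'

```text
clock: 14.08
tool_pos: [0.4893, -0.1734, 0.1058]
orientation: [-90.0, -0.0, 112.1]
force: [-0.1, -0.6, -0.1]
opening: 0.086
```

Request:
step_arm --rows '[[[1,0,0,1,0,0,0],[1,0,0,2,0,0,0],[1,0,0,4,0,0,0],[1,0,0,4,0,0,0],[1,0,0,4,0,0,0],[1,0,0,2,0,0,0],[1,0,0,0,0,0,0],[1,0,0,0,0,0,0],[1,0,0,0,0,0,0],[1,0,0,0,0,0,0]]]'

```text
clock: 15.32
tool_pos: [0.489, -0.1734, 0.2752]
orientation: [-89.9, -0.0, 112.1]
force: [1.4, -0.4, 0.0]
opening: 0.0876
```

Run:
```python
from h import *
a=ctrl.snapshot("scene");o=ctrl.get_obs();print(o["clock"],o["tool_pos"],o["force"],o["opening"])
cv2.imwrite("pics/c6.png",cv2.resize(a[150:310,130:330],(750,600),interpolation=cv2.INTER_CUBIC))
```

```text
15.375 [ 0.48911548 -0.17342733  0.27530298] [0.00373204 0.33279137 0.13512787] 0.08735221561600888
```

View pics/c6.png

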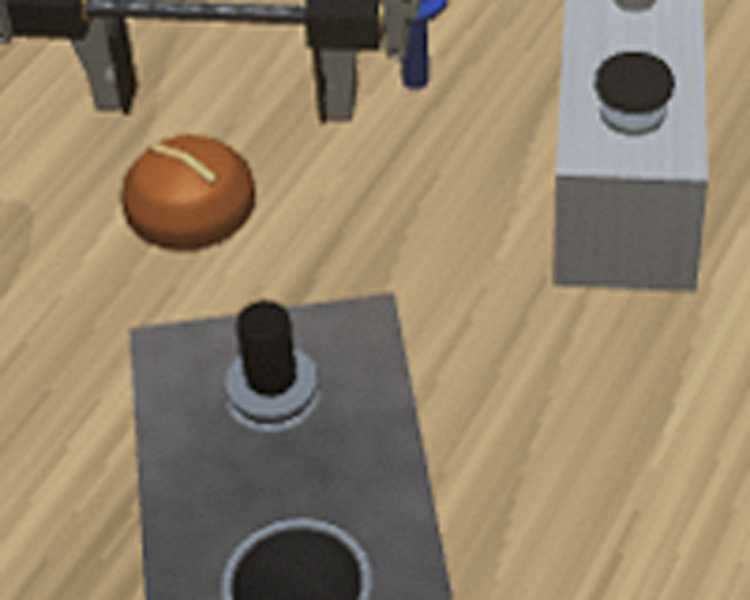

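The gauge stands upright in the narrow socket (flange at crop (271,385)) and the gripper is well clear. Handing in.

```bash
python3 -c "
from plant import ctrl
print(ctrl.close_job())"
```

```text
the job is handed in; nothing more can be done
None
```

The tall-handled gauge is standing upright in the narrower socket, and the job is handed in at about 15.4 s of the 48 s allowed. No verdict was reported.

- **Placing:** I lifted the gauge about 12 cm out of the rack and corrected a 3 mm offset seen above the socket. I then lowered it until the wrist force changed from about −4 N to +6.6 N. That happened at the predicted height, with the tip 70 mm down. I held it there for more than 2 s, let go and drew the gripper straight up.
- **Last checks:** the final picture shows the gauge upright with its flange just above the socket's ring. The gripper was 17 cm higher and open, and the force was near zero.
- **Disagreements:** the two cameras differed by about 4–5 mm in x. In the pictures the fingertips looked about 18 mm higher than the reported TCP, so the grip was on the upper half of the handle. It held without visible tilt.

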